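Zero the turns counter and hold the dead-man lever at run

ROBOT

A 6-joint arm with a two-finger parallel gripper is mounted at the origin on the work surface. World frame = base frame: x ahead of the robot, y to its left, z up, the work surface at z = 0. Lengths are in m, angles in degrees, forces in N, time in s.
With the tool pointing down it reaches from about 0.275 to 0.725 m from the base axis. Payload 15.9 kg.
Tool frame: the origin (TCP) lies between the finger pads; the fingertips stand 8 mm ahead of it and the grasp point (between the pads) lies 11 mm behind it; z points along the fingers, y is the direction in which the jaws open and shut (so a half turn about z gives the same grasp; the last joint's range is limited). The gripper opens to 85 mm and grips with 20 to 120 N. Pads are 22 mm wide; open, the fingers measure 114 mm over their backs; the gripper's body (76 mm by 85 mm) begins 54 mm behind the grasp point. The pads swing forward as they close: fully open they stand 13 mm farther back than shut.
Start: joints at [-70.073, 12.198, -1.971, 75.831, 0, 90], TCP at [0.17, -0.47, 0.239] pointing down, gripper open.
Joint ranges: [-170.91, 170.91], [-42.67, 98.43], [-65.05, 77.54], [-120.47, 116.71], [-90, 82.35], [-180, 180]. Speed limits (degrees/s): [108.29, 108.29, 136.94, 147.25, 180, 180].

INTERFACE

Orientations are given as [roll, pitch, yaw] about the fixed x, y, z axes, in that order (R = Rz(yaw) Ry(pitch) Rx(roll)).
In Python, from cell import manip gives the robot as it stands. The module is installed in compiled form; this text tells all that it offers.
- The arm moves only by the tool move_arm, never from a script. Its argument "plan" is a list that holds one entry, the list of rows, each a list of 7 numbers: the turn, a rotation vector about the world's x, y, z in rad, then the shift along the world's x, y, z in m, then the gripper command: -1 is shut, 1 is fully open, values between are in proportion. In form: [[[ax, ay, az, dx, dy, dz, claw], ...]]. A call has 1 to 8 rows; each row is the pose to reach, as a shift and turn from the pose commanded when the call began; what a row does not reach only later rows make up. A row lasts 1/8 s, in which the tool goes at most 62.5 mm and 10.7 degrees, less where a joint would pass 70% of its speed; a pose out of reach is approached as far as the arm can. A call with a gripper value outside its range is refused whole. The fingers move at their own pace and stop on an object; the grip force is fixed at half the most. Time passes only in rows, so rows that repeat a pose let the fingers close. It gives the time, the measured TCP pose, the force and the opening at its end, in the units of the state.
- manip.state(): the state, without advancing time (a new reading comes with each control period).
- manip.capture(name): name is "scene" or "top" or "wrist"; returns (picture, depth): 420x560x3 uint8, red, green, blue; 420x560 float32, m along the optical axis (not along the pixel's ray), 0 where there is no reading.
- manip.camera_model(name): a dict with "K" (3x3 intrinsics, pixels), "T" (4x4, takes a point from camera to world coordinates). Camera axes: x right, y down, z forward; pixel columns grow to the right and rows downward; lengths in m; the calibration is good to about 2 mm. A picture is of the moment at which its call begins: read the wrist's pose just before it. camera_model takes no time and is no camera call; for the wrist camera it gives the pose at the moment of the call.
- manip.job_done(): hands the job in, once; it reports no verdict.
The state is a dict: "t": time; "qpos": joint angles; "qvel": joint speeds; "joint_efforts": joint torques, N m; "tool_pos": TCP position; "eef_rot": TCP orientation; "wrist_force": force on the tool from outside, world axes, zero at the start; "ft_torque": the same for the moment, N m; "grip_width": finger opening in m.
Only numpy, scipy, OpenCV 4.12 (cv2) and the standard library are available. Lean on these libraries where they do the work, as an engineer would, in place of code of your own. Each camera call takes 0.05 s, during which the arm holds its last target.

TASK

Get the welding turntable ready for a test run: first turn the counter's reset knob anticlockwise (seen from above) all the way back to its zero stop and let go of it; only then press the dead-man lever down on its paddle until the lever arm is level, its run position, without ever pushing it through towards its bottom stop, and keep it there: the program finishes while the robot is still holding the paddle down. Leave the cordless driver, bracket and pencil where they are.

Things in the scene. Friction and masses are not known exactly. Their poses are not given: they have to be found in the camera images.
- counter: Turns counter, fixed to the table: grey box 110 x 120 mm, 50 mm high. Origin on the table exactly under the knob's axis, which stands upright; the box reaches 43 mm to its -x side of the axis and 67 mm to its +x side. Four white counter windows lie on its +x side; the steel zero-stop lug (12 mm high) stands on the -x side, 36 mm from the axis.
- knob (a joint): Reset knob angle in rad, 0 = at its zero stop, up to 4.5; grows clockwise seen from above and stays where it is left (friction about 0.04 N m). The white pointer on the knob's round skirt points along the counter's -x axis, against the lug, at 0; so its direction is the counter's yaw + pi - value.
- knob_grip (a point): Gripping point on the knob's axis, 82 mm above the table. The knob is black: a bar grip 42 mm long, 14 mm thick, from 62 to 94 mm above the table, on a round skirt of 48 mm diameter that is 54 to 62 mm above the table. This point's x axis turns with the knob and runs along the bar, away from the pointer.
- lever (a joint): Dead-man lever angle in rad: 0 = released, raised 0.35 rad (20 degrees) above level; 0.35 = arm level (run position, the steel tail behind the pivot then stands between the two steel lugs of the grey index post); 0.6 = bottom stop. A spring returns it to 0: about 5 N down on the paddle starts it, 10 N holds it level, 14 N at the bottom stop.
- lever_pivot (a point): Centre of the lever's level pivot axle, 90 mm above the table; it does not move. Its x axis is level and points from the paddle end towards the pivot and on to the index post; the axle runs along its y axis. The steel arm, 18 mm wide, runs from here along -x to the paddle.
- lever_stand: Stand that carries the lever, fixed to the table: steel base plate 250 x 90 x 8 mm, from 40 mm on its -x side of the origin to 210 mm on its +x side. Origin on the table under the paddle's centre when level; axes as the pivot's, which is at x = 130 mm between two grey cheeks (46 mm over both, up to 108 mm high). Grey index post at x = 192, y = 22 mm, 128 mm high.
- paddle (a point): Black rubber palm paddle at the free end of the lever arm, 56 x 56 mm, 12 mm thick. This point is the centre of its top face, 130 mm from the pivot axle along the arm and 12 mm above the arm's centre line, so 102 mm above the table when level and about 146 mm when released. Its x axis runs along the arm to the pivot, z out of its top face; it tips with the lever.
- driver: Bystander: cordless driver standing on its battery (100 x 75 mm), 200 mm tall; origin at the centre of its underside.
- bracket: Bystander: aluminium sheet angle, foot 120 x 50 mm, upright leg 84 mm; origin at the centre of the foot's underside.
- pencil: Bystander: carpenter's pencil 150 mm long along its y axis, 8 mm square, lying on the robot's side of the counter; origin at the centre of its underside.
Things that resemble listed ones, but are neither listed nor needed, are in the scene too. There is more than one size of the counter; the one meant has the size given above.

How it is judged (in metres and radians):
On the way, in this order (a step that is already met when the one before it is completed fails the run):
1. the reset knob is back at its zero stop, the lever still up (value of joint knob below 0.08 rad and value of joint lever below 0.1 rad), for 0.2 s.
2. the robot holds the paddle down with the lever level (value of joint lever between 0.27 and 0.43 rad and contact force between any of the fingers, the arm and lever_c0 above 3 N and value of joint knob below 0.1 rad), for 1 s.
At the end, for the whole second after the job is handed in: The robot presses the paddle (more than 3 N) and holds the lever within 0.08 rad (4.6 degrees, about 10 mm at the paddle) of level, and the reset knob is within 0.1 rad of its zero stop, through the last second (all of step 2); the arm keeps its last pose, push and grip.
It fails at once if the lever is pushed more than 0.17 rad (10 degrees) below level, towards its bottom stop (value of joint lever above 0.52 rad).
It fails at once if the lever is pressed before the counter is zeroed (value of joint each of lever, knob above 0.15 rad).
It fails at once if the driver, bracket or pencil is moved by more than 20 mm (distance of any of driver, bracket, pencil from where it was at the start of the episode above 0.02 m).
It also fails if it takes over 61 s, if anything falls off the work surface, if the arm or the gripper's body presses on something with over 40 N, if the wrist force passes 120 N, or if a joint passes its speed limit or range.

## Working session

There is one attempt and no reset: what is moved stays moved. The work goes in short steps, Python scripts to look and compute and a tool call to move; the robot and the scene stay as the last step left them, time stands still between calls to the robot, and variables do not carry over. Pictures are saved under pics/ and viewed, and the job is handed in when it is done.

Besides the shell and the picture viewer there is one more tool, called after ">>>" by a JSON object that holds its "fn" and its "kwargs". move_arm: Moves the arm, as the interface text tells. Its arguments: {"type":"object","properties":{"plan":{"type":"array","items":{"type":"array","items":{"type":"array","items":{"type":"number"}}}}},"required":["plan"]}

```bash
mkdir -p pics; python3 - <<'E'
from cell import manip
import cv2,numpy as np
print(manip.state())
for n in("scene","top"):
    p,d=manip.capture(n); cv2.imwrite(f"pics/{n}0.png",p[:,:,::-1]); np.savez(f"{n}0.npz",p=p,d=d,**manip.camera_model(n))
    print(n,manip.camera_model(n))
E
```

```text
{'t': 0.0, 'qpos': array([-7.00737151e+01,  1.22259911e+01, -2.00841143e+00,  7.58318140e+01,
        1.25342990e-04,  8.99996562e+01]), 'qvel': array([-0.05296225,  0.05817684,  0.01382363, -0.02851658, -0.07187772,
       -0.01825523]), 'joint_efforts': array([-5.09293997e-03, -6.86163497e+01,  4.87117767e+01,  1.76533166e-02,
       -3.27074767e-04,  1.16810421e-05]), 'tool_pos': array([ 0.17029135, -0.46974925,  0.23880462]), 'eef_rot': array([-1.79933783e+02, -1.25740254e-04,  1.99266286e+01]), 'wrist_force': array([-0.4546187 ,  0.48394419, -0.50003626]), 'ft_torque': array([-0.00048389, -0.03557933, -0.03512372]), 'grip_width': 0.08546938334644864}
scene {'K': array([[458.17362579,   0.        , 277.77796901],
       [  0.        , 458.17362579, 214.93118536],
       [  0.        ,   0.        ,   1.        ]]), 'T': array([[-0.28652255,  0.61263877, -0.73659933,  1.49662908],
       [ 0.95790686,  0.16884538, -0.232176  ,  0.28644527],
       [-0.01786862, -0.77211721, -0.63522888,  0.94381037],
       [ 0.        ,  0.        ,  0.        ,  1.        ]])}
top {'K': array([[546.27403317,   0.        , 270.74889216],
       [  0.        , 546.27403317, 205.35336364],
       [  0.        ,   0.        ,   1.        ]]), 'T': array([[-7.97714646e-03, -9.98551946e-01,  5.32012814e-02,
         4.25041992e-01],
       [-9.99843604e-01,  7.12507597e-03, -1.61864595e-02,
         1.34233174e-03],
       [ 1.57839574e-02, -5.33220827e-02, -9.98452614e-01,
         1.57772001e+00],
       [ 0.00000000e+00,  0.00000000e+00,  0.00000000e+00,
         1.00000000e+00]])}
```

View pics/scene0.png

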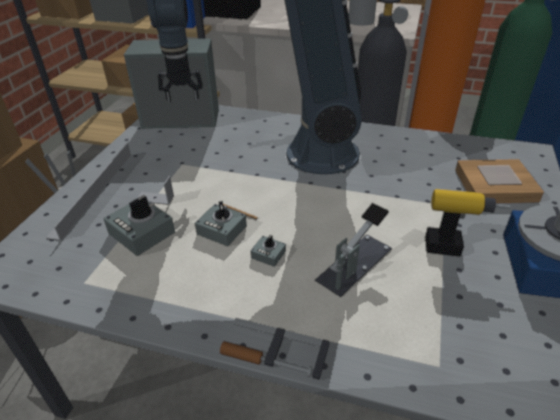

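View pics/top0.png

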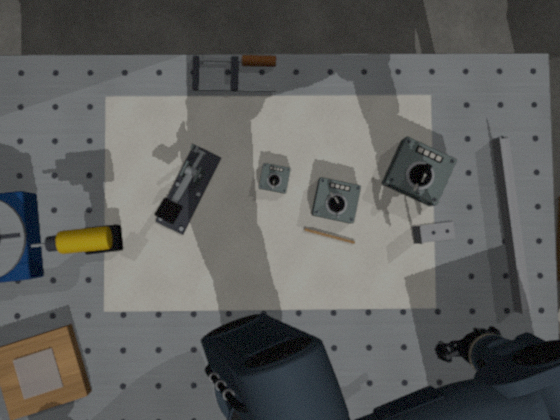

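Three counters in the top view: small (273,179), middle (336,202, pencil beside it) and large (420,172). The lever is at (185,190), with its paddle at (168,210). I'll take a close crop and check the sizes.

```bash
cat > h.py <<'E'
import numpy as np
def ray(K,T,u,v,z):
    d=T[:3,:3]@np.linalg.inv(K)@np.array([u,v,1.]); o=T[:3,3]
    return o+d*(z-o[2])/d[2]
def proj(K,T,P):
    c=np.linalg.inv(T)@np.append(P,1); return (K@(c[:3]/c[2]))[:2]
E
python3 - <<'E'
import numpy as np,cv2
from h import *
f=np.load('top0.npz'); p=f['p'];K,T=f['K'],f['T']
c=p[155:235,295:375]; cv2.imwrite('pics/c1.png',cv2.resize(c,(800,600) if 0 else (600,600),interpolation=cv2.INTER_CUBIC)[:,:,::-1])
c=p[135:245,140:230]; cv2.imwrite('pics/c2.png',cv2.resize(c,(490,600),interpolation=cv2.INTER_CUBIC)[:,:,::-1])
hsv=cv2.cvtColor(p,cv2.COLOR_RGB2HSV)
for (u,v) in((273,179),(336,202),(420,172)):
    print(u,v,p[v-14:v+14:7,u-12].tolist())
# height map approach
d=f['d'];vv,uu=np.mgrid[:420,:560]
P=np.stack([(uu-K[0,2])/K[0,0]*d,(vv-K[1,2])/K[1,1]*d,d],-1)@T[:3,:3].T+T[:3,3]
z=P[...,2]; np.save('P.npy',P)
m=((z>0.025)&(z<.2)&(d>0)).astype(np.uint8)
n,l,s,_=cv2.connectedComponentsWithStats(m)
for i in range(1,n):
    if s[i,4]>60:
        ys,xs=np.where(l==i)
        q=P[ys,xs]; r=cv2.minAreaRect(q[:,:2].astype(np.float32)); print(s[i],r,np.percentile(q[:,2],[50,95]))
E
```

```text
273 179 [[110, 107, 100], [85, 85, 84], [75, 86, 84], [69, 75, 79]]
336 202 [[92, 98, 97], [88, 94, 92], [82, 89, 90], [75, 82, 82]]
420 172 [[60, 67, 65], [63, 67, 69], [76, 76, 73], [74, 74, 74]]
[241  55  35  11 287] ((0.9276378750801086, 0.009593971073627472), (0.0980960801243782, 0.030064817517995834), 89.57240295410156) [0.03100193 0.03802754]
[229  56  10  35 144] ((0.8900206089019775, 0.07895863056182861), (0.09905901551246643, 0.025926757603883743), 1.7700568437576294) [0.02819431 0.03306144]
[ 383  136   74   70 3128] ((0.5997196435928345, -0.44343259930610657), (0.16052140295505524, 0.1463666707277298), 64.54621124267578) [0.06835912 0.1098095 ]
[ 494  137   30  177 1126] ((0.44771045446395874, -0.6961196660995483), (0.5007416009902954, 0.012700140476226807), 5.968929767608643) [0.04551264 0.05988195]
[ 154  144   51   80 1098] ((0.5628272891044617, 0.21128635108470917), (0.056684914976358414, 0.21608580648899078), 63.373226165771484) [0.12062159 0.15423196]
[258 163  33  30 731] ((0.586412787437439, -0.03371524438261986), (0.08026710897684097, 0.07414931058883667), 78.52710723876953) [0.0361744  0.04811749]
[ 311  177   50   47 1693] ((0.5209981203079224, -0.2076752930879593), (0.12068868428468704, 0.11050006002187729), 77.64583587646484) [0.05208803 0.0807881 ]
[   0  191  122   92 4885] ((0.4267491400241852, 0.5481441617012024), (0.24545618891716003, 0.316703200340271), 0.2382824420928955) [0.1326388  0.19729274]
[413 226  10  18 134] ((0.42171257734298706, -0.43335890769958496), (0.04842858016490936, 0.007970179431140423), 6.084065914154053) [0.0635003  0.08610986]
[   0  325   90   95 5919] ((0.05047436058521271, 0.6193023324012756), (0.2008076310157776, 0.2254582643508911), 17.215316772460938) [0.04656768 0.05322743]
```

View pics/c1.png

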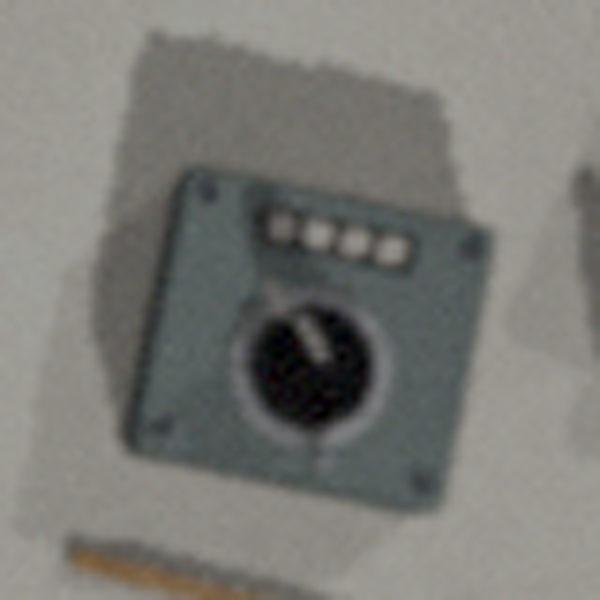

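View pics/c2.png

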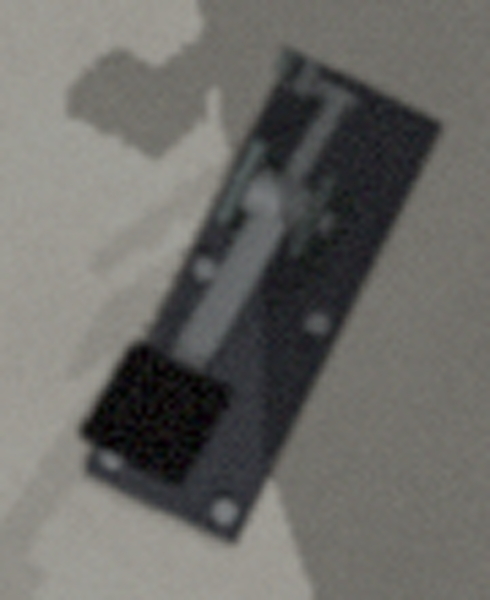

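The middle counter's top measures 110 x 120 mm, so it is the right one. The others are about 75 x 80 mm and about 150 mm. Its windows are on the far side, its yaw is about -12° and its axis is near (0.509, -0.205). Next I'll move the wrist camera there for a close look.

```bash
python3 - <<'E'
from cell import manip
print(manip.state()['tool_pos'],manip.camera_model("wrist"))
E
```

```text
[ 0.17031946 -0.46975326  0.23883683] {'K': array([[355.44550121,   0.        , 280.11137755],
       [  0.        , 355.44550121, 209.89723574],
       [  0.        ,   0.        ,   1.        ]]), 'T': array([[ 0.34053116, -0.88871899, -0.30694803,  0.2488099 ],
       [-0.94023226, -0.32234231, -0.10981225, -0.44054402],
       [-0.00135011,  0.32599693, -0.94536986,  0.37322281],
       [ 0.        ,  0.        ,  0.        ,  1.        ]])}
```

>>> {"fn": "move_arm", "kwargs": {"plan": [[[0,0,0,0.05,0.04,0.05,1],[0,0,0,0.09,0.07,0.08,1],[0,0,0,0.13,0.11,0.09,1],[0,0,-0.1,0.17,0.15,0.09,1],[0,0,-0.2,0.21,0.19,0.09,1],[0,0,-0.35,0.25,0.23,0.09,1],[0,0,-0.45,0.28,0.26,0.09,1],[0,0,-0.55,0.28,0.26,0.09,1]]]}}

```text
t: 1.1
tool_pos: [0.4519, -0.2079, 0.3286]
eef_rot: [-180.0, 0.1, -11.6]
wrist_force: [-0.1, -1.2, -0.0]
grip_width: 0.0853
```

```bash
python3 - <<'E'
from cell import manip
import cv2,numpy as np
m=manip.camera_model("wrist")
p,d=manip.capture("wrist"); cv2.imwrite("pics/w1.png",p[:,:,::-1]); np.savez("w1.npz",p=p,d=d,**m)
print(manip.state()['tool_pos'],m['T'])
E
```

```text
[ 0.45113195 -0.20881756  0.32877624] [[-2.00833356e-01 -9.25781469e-01 -3.20303972e-01  5.33806240e-01]
 [-9.79625044e-01  1.89508183e-01  6.64937772e-02 -2.24149848e-01]
 [-8.58482958e-04  3.27131961e-01 -9.44978276e-01  4.62887076e-01]
 [ 0.00000000e+00  0.00000000e+00  0.00000000e+00  1.00000000e+00]]
```

View pics/w1.png

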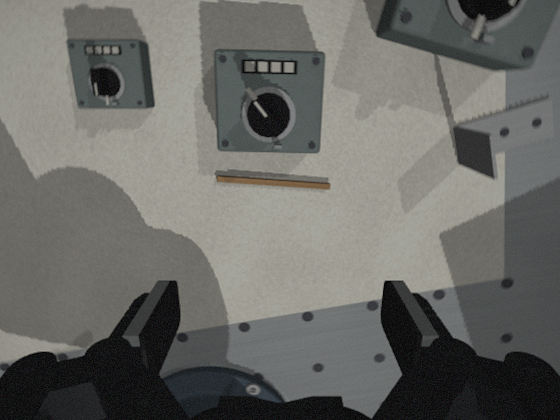

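The counter appears at cols 217-325, rows 50-152. The knob is at (268,113), the white pointer goes up-left to about (249,92), and the lug is at (277,146). I'll enlarge it and measure.

```bash
python3 - <<'E'
import numpy as np,cv2
from h import *
f=np.load('w1.npz'); p=f['p'];K,T=f['K'],f['T']
c=p[75:155,225:315]; cv2.imwrite('pics/c3.png',cv2.resize(c,(675,600),interpolation=cv2.INTER_CUBIC)[:,:,::-1])
d=f['d'];vv,uu=np.mgrid[:420,:560]
P=np.stack([(uu-K[0,2])/K[0,0]*d,(vv-K[1,2])/K[1,1]*d,d],-1)@T[:3,:3].T+T[:3,3]
np.save('Pw1.npy',P)
sub=np.zeros(d.shape,bool); sub[40:160,205:335]=1
z=P[...,2]
m=sub&(z>.04)&(z<.06); q=P[m]; r=cv2.minAreaRect(q[:,:2].astype(np.float32)); print('box',r,np.median(q[:,2]))
sub[:]=0; sub[70:145,225:315]=1
m=sub&(z>.085)&(z<.105); q=P[m]; r=cv2.minAreaRect(q[:,:2].astype(np.float32)); print('bar',r,np.median(q[:,2]),len(q))
k=np.zeros((420,560),np.uint8);k[m]=255
cv2.imwrite('pics/bar.png',cv2.resize(k[75:155,225:315],(675,600),interpolation=cv2.INTER_NEAREST))
E
```

```text
box ((0.5200570821762085, -0.20748306810855865), (0.12023238092660904, 0.11012585461139679), 77.42554473876953) 0.04975331532551758
bar ((0.5082122087478638, -0.20497576892375946), (0.04187387973070145, 0.014202439226210117), 27.6064510345459) 0.09324194490727045 589
```

View pics/c3.png

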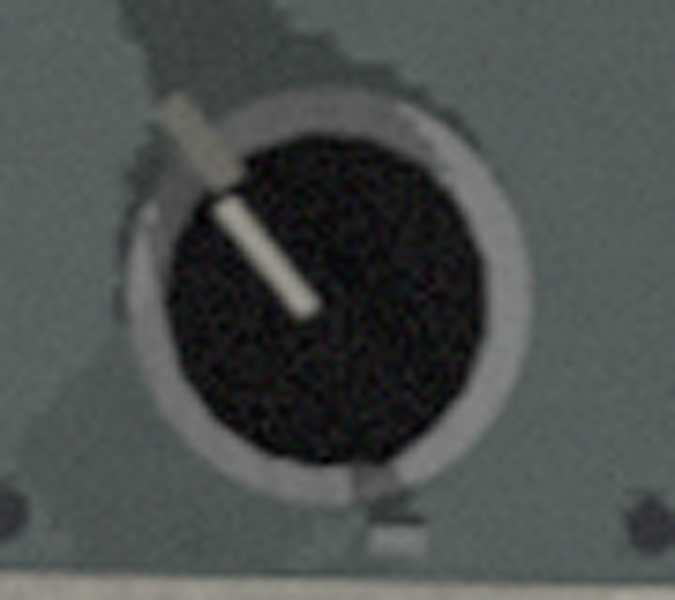

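View pics/bar.png

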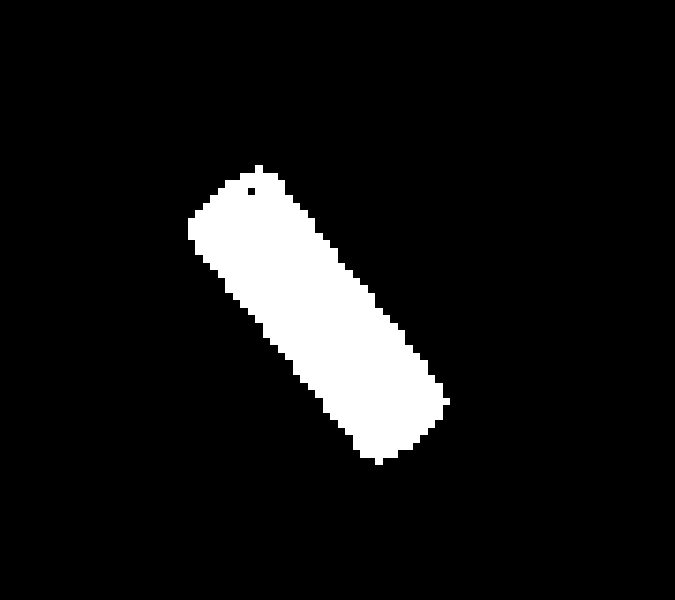

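The bar's centre is (0.508, -0.205), and the box-based axis gives (0.508, -0.205) too. The bar and pointer lie at 27.6° and the counter yaw is -12.6°, so the knob stands at about 140° (2.44 rad). I need +140° about z, so I'll check which grasp yaw leaves room on joint 6.

```bash
python3 - <<'E'
from cell import manip
s=manip.state(); print(s['qpos'],s['eef_rot'],s['tool_pos'],s['t'])
E
```

```text
[-2.48383794e+01  1.22639098e+01  1.10074829e+01  8.88048668e+01
  2.52254113e-04  1.67079687e+02] [-1.79986049e+02  5.96855351e-02 -1.19180592e+01] [ 0.45113195 -0.20881756  0.32877624] 1.15
```

q6 = q1 + 180 - yaw, so I'll grasp at yaw 27.6°. q6 then runs from 130° to about -10°, which is within range.

>>> {"fn": "move_arm", "kwargs": {"plan": [[[0,0,0.17,0.02,0.003,-0.03,1],[0,0,0.34,0.04,0.005,-0.07,1],[0,0,0.51,0.055,0.005,-0.11,1],[0,0,0.687,0.058,0.005,-0.15,1],[0,0,0.687,0.058,0.005,-0.18,1],[0,0,0.687,0.058,0.005,-0.2,1],[0,0,0.687,0.058,0.005,-0.2,1]]]}}

```text
t: 2.02
tool_pos: [0.5072, -0.2049, 0.128]
eef_rot: [-179.9, 0.1, 27.8]
wrist_force: [-0.8, 0.1, 1.1]
grip_width: 0.0855
```

```bash
python3 - <<'E'
from cell import manip
import cv2,numpy as np
m=manip.camera_model("wrist")
p,d=manip.capture("wrist"); cv2.imwrite("pics/w2.png",p[:,:,::-1])
s=manip.state();print(s['tool_pos'],s['eef_rot'],s['qpos'])
E
```

```text
[ 0.50793331 -0.20520398  0.12928003] [-1.79955885e+02  3.87744962e-02  2.78050945e+01] [-2.19979616e+01  2.03484646e+01 -7.13971457e+00  6.25705433e+01
 -1.14424209e-03  1.30196959e+02]
```

View pics/w2.png

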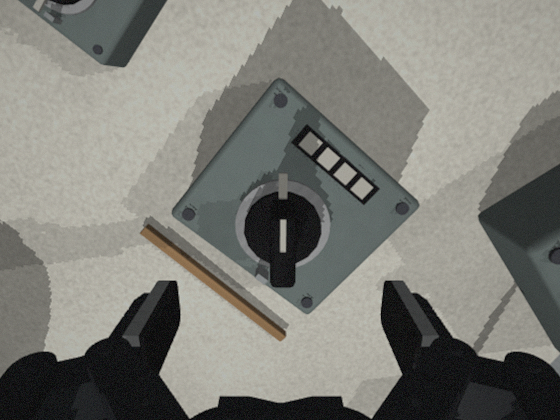

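The bar is upright in the picture (col 283), centred between the fingers and parallel to the pads. Now I'll descend and close.

>>> {"fn": "move_arm", "kwargs": {"plan": [[[0,0,0,0,0,-0.03,1],[0,0,0,0,0,-0.052,1],[0,0,0,0,0,-0.052,0],[0,0,0,0,0,-0.052,-1],[0,0,0,0,0,-0.052,-1],[0,0,0,0,0,-0.052,-1],[0,0,0,0,0,-0.052,-1],[0,0,0,0,0,-0.052,-1]]]}}

```text
t: 3.08
tool_pos: [0.5088, -0.2053, 0.0782]
eef_rot: [179.9, -0.0, 27.8]
wrist_force: [-1.2, 0.4, 7.9]
grip_width: 0.0129
```

>>> {"fn": "move_arm", "kwargs": {"plan": [[[0,0,0.1,0,0,0,-1],[0,0,0.25,0,0,0,-1],[0,0,0.4,0,0,0,-1],[0,0,0.55,0,0,0,-1],[0,0,0.7,0,0,0,-1],[0,0,0.85,0,0,0,-1],[0,0,1.0,0,0,0,-1],[0,0,1.1,0,0,0,-1]]]}}

```text
t: 4.08
tool_pos: [0.5087, -0.2052, 0.0782]
eef_rot: [179.9, 0.0, 91.0]
wrist_force: [-3.1, 0.5, 10.4]
grip_width: 0.0126
```

>>> {"fn": "move_arm", "kwargs": {"plan": [[[0,0,0.12,0,0,0,-1],[0,0,0.27,0,0,0,-1],[0,0,0.42,0,0,0,-1],[0,0,0.57,0,0,0,-1],[0,0,0.72,0,0,0,-1],[0,0,0.87,0,0,0,-1],[0,0,1.02,0,0,0,-1],[0,0,1.15,0,0,0,-1]]]}}

```text
t: 5.08
tool_pos: [0.5085, -0.2052, 0.0782]
eef_rot: [-180.0, 0.0, 157.0]
wrist_force: [-4.6, 0.2, 10.8]
grip_width: 0.0133
```

```bash
python3 - <<'E'
from cell import manip
s=manip.state();print(s['tool_pos'],s['eef_rot'],s['qpos'],s['ft_torque'],s['wrist_force'],s['grip_width'])
E
```

```text
[ 0.50849374 -0.20524895  0.07818142] [-1.79980984e+02  4.27089712e-02  1.56951448e+02] [-2.19699097e+01  2.25116460e+01 -1.18316483e+01  5.56143623e+01
 -1.98165283e-02  1.07864232e+00] [0.0613151  0.92863761 0.01888743] [-4.63818291  0.2077449  10.76817663] 0.013259056320247799
```

>>> {"fn": "move_arm", "kwargs": {"plan": [[[0,0,0.08,0,0,0,-1],[0,0,0.14,0,0,0,-1],[0,0,0.19,0,0,0,-1],[0,0,0.22,0,0,0,-1],[0,0,0.25,0,0,0,-1],[0,0,0.25,0,0,0,-1]]]}}

```text
t: 5.82
tool_pos: [0.5085, -0.2053, 0.0782]
eef_rot: [-180.0, 0.0, 170.9]
wrist_force: [-4.5, 0.2, 11.0]
grip_width: 0.0129
```

```bash
python3 - <<'E'
from cell import manip
s=manip.state();print(s['tool_pos'],s['eef_rot'],s['qpos'],s['ft_torque'],s['wrist_force'],s['grip_width'])
E
```

```text
[ 0.50850513 -0.20532895  0.07824501] [-1.79980400e+02  4.68441796e-02  1.70945359e+02] [-2.19834947e+01  2.25064080e+01 -1.18295189e+01  5.56140311e+01
 -8.62257104e-03 -1.29288499e+01] [ 0.21395503  0.87203126 -1.70266005] [-4.51591812  0.21782422 11.00555917] 0.01287316683072569
```

There is a reaction of -1.7 N m about z, so the knob is against its stop. Now I'll release, rise and check.

>>> {"fn": "move_arm", "kwargs": {"plan": [[[0,0,-0.04,0,0,0,-1],[0,0,-0.04,0,0,0,1],[0,0,-0.04,0,0,0,1],[0,0,-0.04,0,0,0,1],[0,0,-0.04,0,0,0.03,1],[0,0,-0.04,0,0,0.09,1],[0,0,-0.04,0,0,0.15,1],[0,0,-0.04,0.03,0,0.21,1]]]}}

```text
t: 6.82
tool_pos: [0.5345, -0.2052, 0.2831]
eef_rot: [-180.0, 0.1, 168.7]
wrist_force: [2.4, -1.4, 0.6]
grip_width: 0.0853
```

```bash
python3 - <<'E'
from cell import manip
import cv2,numpy as np
from h import *
m=manip.camera_model("wrist");K,T=m['K'],m['T']
p,d=manip.capture("wrist"); cv2.imwrite("pics/w3.png",p[:,:,::-1])
s=manip.state();print(s['tool_pos'],s['eef_rot'])
vv,uu=np.mgrid[:420,:560]
P=np.stack([(uu-K[0,2])/K[0,0]*d,(vv-K[1,2])/K[1,1]*d,d],-1)@T[:3,:3].T+T[:3,3]
r=np.hypot(P[...,0]-.5083,P[...,1]+.205)
q=P[(r<.03)&(P[...,2]>.085)&(P[...,2]<.105)]
print(cv2.minAreaRect(q[:,:2].astype(np.float32)))
E
```

```text
[ 0.53979492 -0.20596836  0.29019421] [-179.90031969    0.70463059  168.74740757]
((0.5076262354850769, -0.20400652289390564), (0.013150902464985847, 0.041881464421749115), 78.07135772705078)
```

View pics/w3.png

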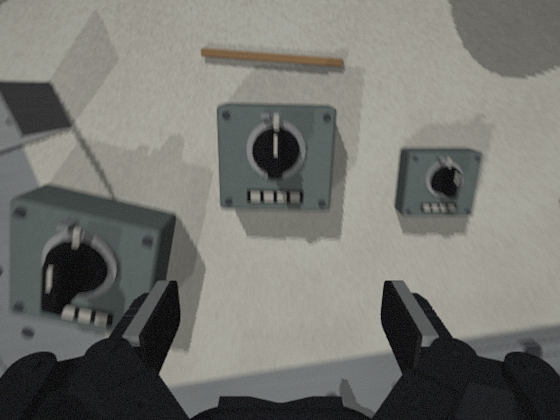

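The pointer (276,122) lies against the lug and the bar is at 168° against the expected 167.4°, so the knob is at zero and released. Next I'll go above the lever to measure it, closing the fingers on the way.

>>> {"fn": "move_arm", "kwargs": {"plan": [[[0,0,0,0.01,0.05,0.03,1],[0,0,0,0.02,0.1,0.04,0],[0,0,0,0.03,0.15,0.04,-1],[0,0,0,0.04,0.2,0.04,-1],[0,0,0,0.05,0.25,0.04,-1],[0,0,0,0.06,0.3,0.04,-1],[0,0,0,0.06,0.35,0.04,-1],[0,0,0,0.06,0.4,0.04,-1]]]}}

```text
t: 7.88
tool_pos: [0.5949, 0.1965, 0.3198]
eef_rot: [-180.0, -0.0, 168.7]
wrist_force: [1.1, 0.4, -0.6]
grip_width: 0.0
```

```bash
python3 - <<'E'
from cell import manip
import cv2,numpy as np
manip.capture("top")
m=manip.camera_model("wrist");K,T=m['K'],m['T']
p,d=manip.capture("wrist"); cv2.imwrite("pics/w4.png",p[:,:,::-1])
s=manip.state();print(s['t'],s['tool_pos'],s['eef_rot'],s['grip_width'])
vv,uu=np.mgrid[:420,:560]
P=np.stack([(uu-K[0,2])/K[0,0]*d,(vv-K[1,2])/K[1,1]*d,d],-1)@T[:3,:3].T+T[:3,3]
np.savez("w4.npz",p=p,d=d,P=P,K=K,T=T)
E
```

```text
7.975 [0.59449172 0.19927048 0.31909429] [ 1.79979521e+02 -7.67916283e-02  1.68991105e+02] 0.00030269814965113714
```

View pics/w4.png

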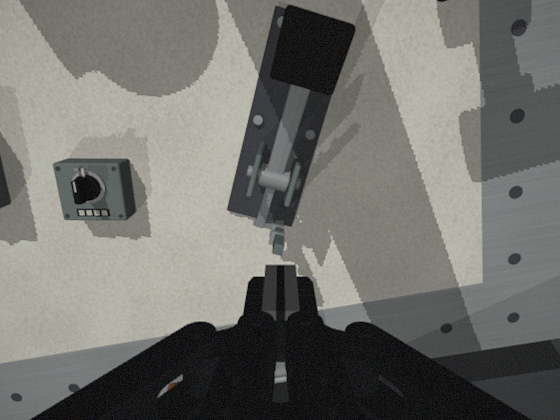

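The lever is seen from above: black paddle at (313,50), pivot axle at (275,178), tail and post at about (276,232), closed fingertips at (280,270). I'll fit the paddle face and its direction.

```bash
python3 - <<'E'
import numpy as np,cv2
f=np.load('w4.npz');p,P=f['p'],f['P']
z=P[...,2]; dark=p.max(2)<30
m=np.zeros(z.shape,np.uint8); m[0:100,260:365]=1
m=((m>0)&dark&(z>.115)&(z<.175)).astype(np.uint8)
q=P[m>0]; print(len(q),z[m>0].min(),z[m>0].max())
A=np.c_[q[:,:2],np.ones(len(q))]; c=np.linalg.lstsq(A,q[:,2],rcond=None)[0]; print('res',np.std(A@c-q[:,2]))
n=np.array([-c[0],-c[1],1]); n/=np.linalg.norm(n); print('tilt',np.degrees(np.arccos(n[2])),'dir of x (normal horiz)',np.degrees(np.arctan2(n[1],n[0])))
r=cv2.minAreaRect(q[:,:2].astype(np.float32)); cx=np.array(r[0]); print(r, 'z',c@[*cx,1])
# top-view paddle
P2=np.load('P.npy');t=np.load('top0.npz')['p']
m2=np.zeros(t.shape[:2],bool); m2[190:230,145:190]=1
m2&=(t.max(2)<30)&(P2[...,2]>.11)&(P2[...,2]<.18); q2=P2[m2]; print('top',len(q2),cv2.minAreaRect(q2[:,:2].astype(np.float32)))
# base plate
m3=np.zeros(z.shape,bool); m3[0:240,220:350]=1
m3&=(z>.004)&(z<.0115)&(p.max(2)<80)
k=cv2.morphologyEx(m3.astype(np.uint8),cv2.MORPH_OPEN,np.ones((3,3)))
q3=P[k>0]; print('plate',len(q3),cv2.minAreaRect(q3[:,:2].astype(np.float32)))
# axle/arm: line of arm mids
for zz in ((.095,.11),):
    pass
E
```

```text
4552 0.13256381172853327 0.15644125010814752
res 0.000902068129802932
tilt 19.828356346429686 dir of x (normal horiz) -26.955389045531046
((0.4894621968269348, 0.2479649931192398), (0.054683830589056015, 0.05257737264037132), 63.55565643310547) z 0.1457465453199578
top 366 ((0.49013441801071167, 0.2458556890487671), (0.05174639821052551, 0.052028022706508636), 62.55292892456055)
plate 6516 ((0.555988073348999, 0.21560092270374298), (0.08953385800123215, 0.24919776618480682), 63.69818115234375)
```

Two estimates of the point under the paddle agree: (0.480, 0.253) from the plate and (0.479, 0.253) from the paddle. The lever's x axis is at -26.4° and it is released, at 20° tilt. I'll press at (0.483, 0.2515), starting from above.

>>> {"fn": "move_arm", "kwargs": {"plan": [[[0,0,0,-0.03,0.015,0,-1],[0,0,0,-0.06,0.03,-0.02,-1],[0,0,0,-0.09,0.045,-0.05,-1],[0,0,0,-0.111,0.052,-0.08,-1],[0,0,0,-0.111,0.052,-0.11,-1],[0,0,0,-0.111,0.052,-0.12,-1],[0,0,0,-0.111,0.052,-0.12,-1],[0,0,0,-0.111,0.052,-0.12,-1]]]}}

```text
t: 8.98
tool_pos: [0.4848, 0.2469, 0.2011]
eef_rot: [180.0, 0.1, 168.7]
wrist_force: [-0.4, -0.3, 0.1]
grip_width: -0.0001
```

```bash
python3 - <<'E'
from cell import manip
import cv2
p,d=manip.capture("wrist"); cv2.imwrite("pics/w5.png",p[:,:,::-1])
s=manip.state();print(s['t'],s['tool_pos'],s['eef_rot'],s['wrist_force'])
E
```

```text
9.025 [0.48476581 0.24696111 0.20111578] [1.79945828e+02 6.64724240e-02 1.68707083e+02] [-0.27786598 -0.27016063  0.61457011]
```

View pics/w5.png

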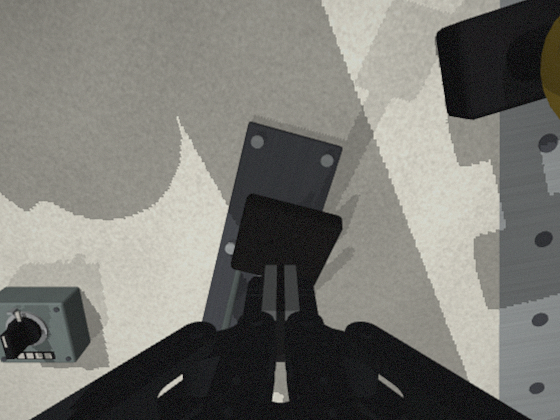

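The fingertips stand over the paddle. Now I'll descend gently, in stages.

>>> {"fn": "move_arm", "kwargs": {"plan": [[[0,0,0,-0.002,0.0045,-0.015,-1],[0,0,0,-0.002,0.0045,-0.03,-1],[0,0,0,-0.002,0.0045,-0.04,-1],[0,0,0,-0.002,0.0045,-0.048,-1],[0,0,0,-0.002,0.0045,-0.055,-1],[0,0,0,-0.002,0.0045,-0.062,-1],[0,0,0,-0.002,0.0045,-0.066,-1],[0,0,0,-0.002,0.0045,-0.066,-1]]]}}

```text
t: 10.02
tool_pos: [0.4821, 0.2515, 0.134]
eef_rot: [180.0, 0.0, 168.7]
wrist_force: [-1.6, 0.5, 6.6]
grip_width: 0.0001
```

```bash
python3 - <<'E'
from cell import manip
import cv2,numpy as np
m=manip.camera_model("wrist");K,T=m['K'],m['T']
p,d=manip.capture("wrist"); cv2.imwrite("pics/w6.png",p[:,:,::-1])
s=manip.state();print(s['t'],s['tool_pos'],s['eef_rot'],s['wrist_force'])
np.savez("w6.npz",p=p,d=d,K=K,T=T)
E
```

```text
10.075 [0.48212666 0.2515086  0.13416077] [1.79967993e+02 8.07952229e-03 1.68726826e+02] [-1.88998464  1.34318279  5.36667874]
```

View pics/w6.png

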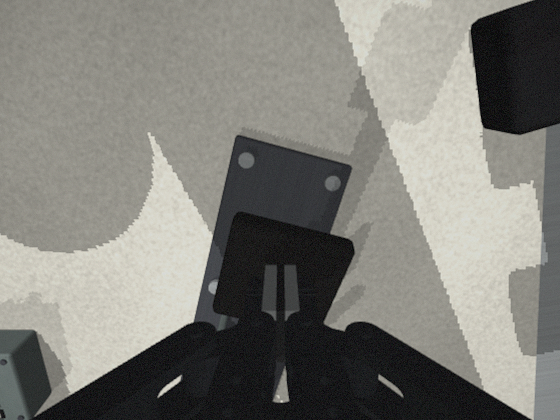

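```bash
cat > tilt.py <<'E'
import numpy as np,sys
def tilt(p,d,K,T):
    vv,uu=np.mgrid[:420,:560]
    P=np.stack([(uu-K[0,2])/K[0,0]*d,(vv-K[1,2])/K[1,1]*d,d],-1)@T[:3,:3].T+T[:3,3]
    x=np.array([np.cos(np.radians(-26.4)),np.sin(np.radians(-26.4))]); o=np.array([.4795,.2533])
    r=P[...,:2]-o; a=r@x; b=r@np.array([-x[1],x[0]])
    m=(a>-.028)&(a<-.0135)|(np.abs(b)>.02)&(a>-.028)&(a<.03)
    m&=(np.abs(b)<.027)&(P[...,2]>.08)&(P[...,2]<.16)&(p.max(2)<35)
    A=np.c_[a[m],np.ones(m.sum())]; z=P[...,2][m]
    for _ in range(5):
        c=np.linalg.lstsq(A,z,rcond=None)[0]; k=np.abs(A@c-z)<.004; A,z=A[k],z[k]
    return m.sum(),len(z),np.degrees(np.arctan(-c[0])),c[1]
if __name__=='__main__':
    f=np.load(sys.argv[1]); print(tilt(f['p'],f['d'],f['K'],f['T']))
E
python3 tilt.py w6.npz
```

```text
(np.int64(5129), 4609, np.float64(8.35741935847205), np.float64(0.1245871828264534))
```

>>> {"fn": "move_arm", "kwargs": {"plan": [[[0,0,0,0,0,-0.005,-1],[0,0,0,0,0,-0.01,-1],[0,0,0,0,0,-0.014,-1],[0,0,0,0,0,-0.018,-1],[0,0,0,0,0,-0.021,-1],[0,0,0,0,0,-0.023,-1],[0,0,0,0,0,-0.023,-1]]]}}

```text
t: 10.95
tool_pos: [0.4818, 0.2518, 0.1113]
eef_rot: [179.9, -0.0, 168.7]
wrist_force: [-5.6, 2.9, 8.3]
grip_width: -0.0001
```

```bash
python3 - <<'E'
from cell import manip
import cv2,numpy as np
from tilt import tilt
m=manip.camera_model("wrist");K,T=m['K'],m['T']
p,d=manip.capture("wrist"); cv2.imwrite("pics/w7.png",p[:,:,::-1])
s=manip.state();print(s['t'],s['tool_pos'],s['eef_rot'],s['wrist_force'])
print(tilt(p,d,K,T))
p,d=manip.capture("scene"); cv2.imwrite("pics/s7.png",cv2.resize(p[190:300,300:410],(600,600),interpolation=cv2.INTER_CUBIC)[:,:,::-1])
E
```

```text
11.0 [0.48184663 0.25180746 0.11132235] [ 1.79936912e+02 -2.33169445e-02  1.68743648e+02] [-5.16266024  2.29633948  9.41398673]
(np.int64(8243), 0, np.float64(-0.0), np.float64(0.0))
```

View pics/s7.png

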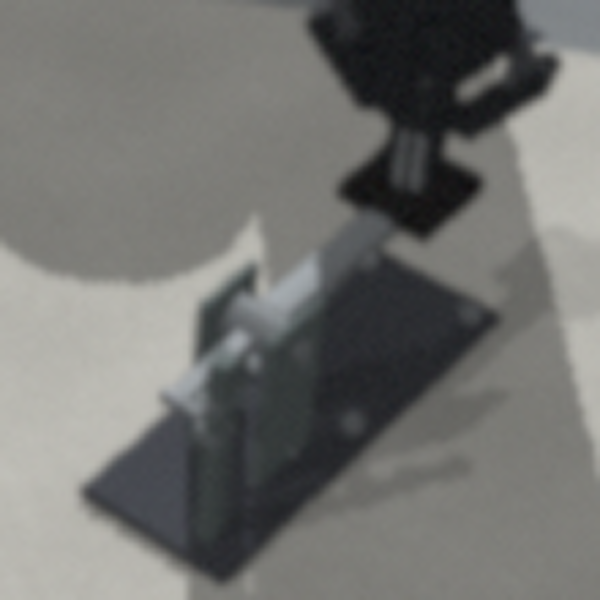

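The lever looks level. The fit picked up finger points, so I'll check the tilt again using strips that avoid the fingers.

```bash
cat > t2.py <<'E'
from cell import manip
import numpy as np,cv2
m=manip.camera_model("wrist");K,T=m['K'],m['T']
p,d=manip.capture("wrist"); s=manip.state(); print(s['t'],s['tool_pos'],s['wrist_force'],s['grip_width'])
vv,uu=np.mgrid[:420,:560]
P=np.stack([(uu-K[0,2])/K[0,0]*d,(vv-K[1,2])/K[1,1]*d,d],-1)@T[:3,:3].T+T[:3,3]
x=np.array([np.cos(np.radians(-26.4)),np.sin(np.radians(-26.4))]); o=np.array([.4795,.2533])
r=P[...,:2]-o; a=r@x; b=r@np.array([-x[1],x[0]]); z=P[...,2]
for lo in(-.026,-.02,-.014,-.008,-.002,.004,.01,.016):
    k=(a>lo)&(a<lo+.006)&(np.abs(b)<.026)&(z>.08)&(z<.125)&(vv<330)
    h=z[k]; print(round(lo+.003,3),k.sum(),np.percentile(h,[10,25,50,75]).round(4))
E
python3 t2.py
```

```text
11.1 [0.4818637  0.25177532 0.11137411] [-5.73311916  3.19183883  7.80934534] -7.665289738269068e-05
-0.023 1599 [0.1024 0.1027 0.1031 0.1036]
-0.017 1472 [0.1025 0.1028 0.1032 0.1036]
-0.011 2001 [0.1025 0.1029 0.1035 0.1116]
-0.005 1581 [0.1025 0.1029 0.1036 0.1151]
0.001 753 [0.1023 0.1027 0.1031 0.1036]
0.007 464 [0.1023 0.1026 0.1029 0.1033]
0.013 390 [0.1021 0.1025 0.1028 0.1032]
0.019 305 [0.1021 0.1025 0.1028 0.1031]
```

View pics/w7.png

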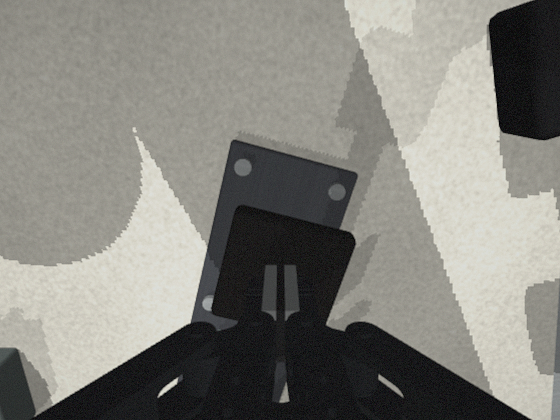

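The paddle's top is flat at 0.103 m against a nominal 0.102, and its tilt is under 0.5°. I'll hold for over 1 s, then check again.

>>> {"fn": "move_arm", "kwargs": {"plan": [[[0,0,0,0,0,-0.0005,-1],[0,0,0,0,0,-0.0005,-1],[0,0,0,0,0,-0.0005,-1],[0,0,0,0,0,-0.0005,-1],[0,0,0,0,0,-0.0005,-1],[0,0,0,0,0,-0.0005,-1],[0,0,0,0,0,-0.0005,-1],[0,0,0,0,0,-0.0005,-1]]]}}

```text
t: 12.1
tool_pos: [0.4818, 0.2518, 0.1109]
eef_rot: [179.9, -0.0, 168.7]
wrist_force: [-5.3, 2.3, 9.0]
grip_width: -0.0
```

>>> {"fn": "move_arm", "kwargs": {"plan": [[[0,0,0,0,0,0,-1],[0,0,0,0,0,0,-1],[0,0,0,0,0,0,-1],[0,0,0,0,0,0,-1]]]}}

```text
t: 12.6
tool_pos: [0.4818, 0.2518, 0.1109]
eef_rot: [179.9, -0.0, 168.7]
wrist_force: [-6.2, 2.7, 9.1]
grip_width: -0.0003
```

```bash
python3 t2.py; python3 - <<'E'
from cell import manip
import cv2,numpy as np
p,d=manip.capture("top"); cv2.imwrite("pics/top9.png",p[:,:,::-1])
K=manip.camera_model("top")['K'];T=manip.camera_model("top")['T']
vv,uu=np.mgrid[:420,:560]
P=np.stack([(uu-K[0,2])/K[0,0]*d,(vv-K[1,2])/K[1,1]*d,d],-1)@T[:3,:3].T+T[:3,3]
r=np.hypot(P[...,0]-.5083,P[...,1]+.205); q=P[(r<.035)&(P[...,2]>.08)&(P[...,2]<.105)]
print(cv2.minAreaRect(q[:,:2].astype(np.float32)))
E
```

```text
12.65 [0.48182853 0.2517994  0.11088214] [-5.37863709  3.23468383  8.9286816 ] -0.00015273642705110238
-0.023 1568 [0.1018 0.1022 0.1026 0.103 ]
-0.017 1458 [0.1019 0.1023 0.1027 0.1031]
-0.011 2070 [0.102  0.1024 0.103  0.1119]
-0.005 1579 [0.102  0.1024 0.103  0.1149]
0.001 742 [0.1019 0.1022 0.1026 0.1032]
0.007 476 [0.1018 0.1021 0.1025 0.1029]
0.013 375 [0.1018 0.1021 0.1025 0.1028]
0.019 314 [0.1016 0.1019 0.1024 0.1028]
((0.5089706778526306, -0.204706609249115), (0.014256089925765991, 0.04124508425593376), 76.94969177246094)
```

View pics/top9.png

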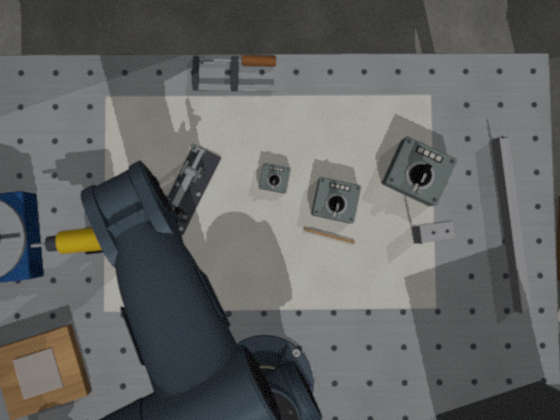

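The top view shows the pencil (328,235), bracket (433,232) and driver (78,240) where they were. The knob's bar is at 167°, which is zero, and the paddle is level under about 9 N. Handing in.

```bash
python3 - <<'E'
from cell import manip
print(manip.job_done())
E
```

```text
the job is handed in; nothing more can be done
None
```

The turntable is ready and the job is handed in, with the closed fingertips still holding the paddle down at level. `job_done` gives no verdict, so these are my own last readings.

- **Knob:** I picked the 110 x 120 mm counter and turned its knob about 140° anticlockwise until it pushed back at the stop (-1.7 N m). I then let go. The bar afterwards lay at 167–168°, against 167.4° expected for zero.
- **Lever:** I held it for about 1.5 s before handing in. The paddle's top was flat at about 0.1026 m (0.102 m when level), under about 9 N downward force at the wrist. There was also a sideways force of about 6 N from friction.
- **Bystanders:** the driver, bracket and pencil look unmoved in the last top view. I compared them by eye only, and the arm partly hides the driver.
- **Failed check:** my first automatic check of the lever's tilt at level failed because it picked up points on the fingers. I redid it on strips of the paddle, and it showed level to within 0.5°.

The run took about 13 s of the 61 s allowed.

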